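# Scan the refilled spice jars and put them away

### The job

Book the refilled spice jars in: stand every jar that is here upright on a pad of its own in front of the code reader, turned so that its bar code squarely faces the scanner window, let go, and then push the orange scan key fully down and hold it for a moment, so that all of them are read at once with their codes still facing. Then stand all the jars upright in the wooden tray, with the key back up, and leave the tomato and the lemon where they lie.

Things in the scene. Friction and masses are not known exactly. Their poses are not given: they have to be found in the camera images.
- jar0: squat round glass spice jar with a red lid, 57 mm in diameter, 60 mm tall, 0.13 to 0.22 kg (may be absent: 3 or 4 of the four are here); grip it by the lid, 45 to 60 mm up. Origin: centre of its underside, z up; its x axis points from the jar's axis to its bar code. A blue strip runs from the middle of the lid's top to the rim and down the side, straight above the code
- jar0_code (a point): middle of jar0's bar code (white label with black bars, 38 mm wide round the jar): on its side, 28 mm from the axis, 22 mm above its underside
- jar1: squat round glass spice jar with a red lid, 57 mm in diameter, 60 mm tall, 0.13 to 0.22 kg (may be absent: 3 or 4 of the four are here); grip it by the lid, 45 to 60 mm up. Origin: centre of its underside, z up; its x axis points from the jar's axis to its bar code. A blue strip runs from the middle of the lid's top to the rim and down the side, straight above the code
- jar1_code (a point): middle of jar1's bar code (white label with black bars, 38 mm wide round the jar): on its side, 28 mm from the axis, 22 mm above its underside
- jar2: squat round glass spice jar with a red lid, 57 mm in diameter, 60 mm tall, 0.13 to 0.22 kg (may be absent: 3 or 4 of the four are here); grip it by the lid, 45 to 60 mm up. Origin: centre of its underside, z up; its x axis points from the jar's axis to its bar code. A blue strip runs from the middle of the lid's top to the rim and down the side, straight above the code
- jar2_code (a point): middle of jar2's bar code (white label with black bars, 38 mm wide round the jar): on its side, 28 mm from the axis, 22 mm above its underside
- jar3: squat round glass spice jar with a red lid, 57 mm in diameter, 60 mm tall, 0.13 to 0.22 kg (may be absent: 3 or 4 of the four are here); grip it by the lid, 45 to 60 mm up. Origin: centre of its underside, z up; its x axis points from the jar's axis to its bar code. A blue strip runs from the middle of the lid's top to the rim and down the side, straight above the code
- jar3_code (a point): middle of jar3's bar code (white label with black bars, 38 mm wide round the jar): on its side, 28 mm from the axis, 22 mm above its underside
- reader: the code reader, fixed: white base plate 180 (x) by 436 (y) by 5 mm with a row of four round black pads, then an orange key in line, and behind the row a black scanner housing, 58 mm high. Origin: on its underside, 95 mm in from the front edge; x points level from the pads to the scanner, square to its window, y along the row to the key. A code faces the scanner when its jar's x axis points along the reader's x
- pad0 (a point): centre of the top of a round rubber pad, 78 mm in diameter, flush with the base plate, 5 mm above the worktop; the pads stand 92 mm apart
- pad1 (a point): centre of the top of a round rubber pad, 78 mm in diameter, flush with the base plate, 5 mm above the worktop; the pads stand 92 mm apart
- pad2 (a point): centre of the top of a round rubber pad, 78 mm in diameter, flush with the base plate, 5 mm above the worktop; the pads stand 92 mm apart
- pad3 (a point): centre of the top of a round rubber pad, 78 mm in diameter, flush with the base plate, 5 mm above the worktop; the pads stand 92 mm apart (this one is next to the key, whose centre is 77 mm further along y)
- window (a point): middle of the scanner window's face (a long dark pane with a red line, 71 mm behind the row of pads), 31 mm above the worktop; its outward normal is the reader's -x
- key_top (a point): centre of the top of the orange scan key (48 x 44 mm, white cross on it); about 46 mm above the worktop when up, moves down with the key
- scan_key (a joint): the key's travel in m: 0 when up, 0.014 when pressed fully home, straight down; a spring pushes it back: about 2 N to start, 9 N fully down; it sits in a black collar 62 x 58 mm whose rim is 19 mm above the worktop
- tray: a square wooden tray, fixed, 184 x 184 mm outside, walls 7 mm thick and 28 mm high, floor 7 mm above the worktop, 170 x 170 mm inside: for four jars two by two. Origin: centre of its underside; x and y along its sides, z up. Right of it the side of a tall fridge rises at y = -0.52, and the wall cabinet behind the reader begins at x = 0.57, z = 0.41 (for y over -0.1)
- tomato: a tomato, 70 mm, lying left of the reader; not part of the job. Origin: underside centre
- lemon: a lemon, about 80 x 58 mm, lying between the tea box and the tray; not part of the job. Origin: underside centre
Mind the look-alikes: they are no part of the job. What is shaped like the jar0 but purple or turquoise is not meant.

How it is judged:
By the outcome, as a careful person would: the job done as asked, in the order asked, and still so for the second after the job is handed in, with the robot touching nothing.
Of jar0, jar1, jar2, jar3 only 3 to 4 are there at a start; the rules pass over those that are not, and their reading is None.
At some moment in a run one of jar0, jar1, jar2, jar3 may be knocked a few centimetres aside while the robot is not near it.
It also fails if it takes over 210 s, if anything falls off the work surface, if the arm or the gripper's body presses on something with over 40 N, if the wrist force passes 120 N, or if a joint passes its speed limit or range.

### The arm

A 6-joint arm with a two-finger parallel gripper is mounted at the origin on a cart in front of the work surface, level with it; the furniture and walls round the work are solid. World frame = base frame: x ahead of the robot, y to its left, z up, the work surface at z = 0. Lengths are in m, angles in rad, forces in N, time in s.
With the tool pointing down it reaches from about 0.3 to 0.75 m from the base axis. Payload 8.5 kg.
Tool frame: the origin (TCP) lies at the very end of the fingers, on their centre line; the grasp point (between the pads) lies 19 mm behind it; z points along the fingers, y is the line along which they close (so a half turn about z gives the same grasp; the last joint's range is limited). The gripper opens to 88 mm and grips with 3 to 60 N. Pads are 18 mm wide; open, the fingers measure 123 mm over their backs; the gripper's body (75 mm by 187 mm) begins 45 mm behind the grasp point.
Start: joints at [1.121, 0.381, 1.297, -0, 1.464, -0.215], TCP at [0.128, 0.535, 0.239] pointing down, gripper open.
Joint ranges: [-3.11, 3.11], [-0.89, 2.33], [0.22, 2.48], [-1.42, 4.56], [0.17, 2.85], [-2.88, 2.88]. Speed limits (rad/s): [2.39, 2.39, 3.14, 3.14, 3.14, 3.14].

### API

Orientations are given as a unit quaternion [w, x, y, z].
In Python, from bench import env gives the robot as it stands.
- The arm moves only by the tool carry_out, never from a script. Its argument "targets" is a list that holds one entry, the list of rows, each a list of 7 numbers: the turn, a rotation vector about the world's x, y, z in rad, then the shift along the world's x, y, z in m, then the finger opening in m, from 0 to 0.0881. A call has 1 to 10 rows; each row is the pose to reach, as a shift and turn from the pose commanded when the call began; what a row does not reach only later rows make up. A row lasts 1/8 s, in which the tool goes at most 62.5 mm and 10.7 degrees, less where a joint would pass 70% of its speed; a pose out of reach is approached as far as the arm can. A call with a gripper value outside its range is refused whole. The fingers move at their own pace and stop on an object; "squeeze" is the grip in N (left out, the last holds). Time passes only in rows, so rows that repeat a pose let the fingers close. It gives the time, the measured TCP pose, the force, the opening and the grip force at its end, in the units of the state.
- env.state(): the state, without advancing time (a new reading comes with each control period).
- env.grab_frame(name): name is "scene" or "top" or "wrist"; returns a dict with "image" (400x640x3 uint8, red, green, blue), "mtx" (3x3 intrinsics, pixels), "k1" (the pictures are not rectified: a ray, as slopes to the right and down, at radius r is drawn at 1 + k1 r^2 times it, then the intrinsics apply), "extrinsics" (4x4, takes a point from world to camera coordinates); the wrist camera has in their place "tool_from_camera" (4x4, takes a point from camera to tool coordinates, whose origin is the TCP and whose axes are the flange's). Camera axes: x right, y down, z forward; pixel columns grow to the right and rows downward; lengths in m; the calibration is good to about 2 mm. A picture is of the moment at which its call begins: read the wrist's pose just before it. There is no depth.
- env.close_job(): hands the job in; it is judged then, once.
Trained networks look in a picture, given as the dict that the camera call returned (one of the last four; its "shot" number tells which), for a name from the list of things; names that differ only in an ending like _2 or _b are one class to them, and where a whole thing is asked for, a point or a joint stands for the part that bears it (a point fixed in the world has none). Each returns a list of dicts, best first, with "conf" (0 to 1); they miss things now and then, are a little off and sometimes report something else, mostly with a low value. They report only what shows in the picture. A call takes as long as a camera call. They do not tell look-alikes from the thing itself.
- env.spot_in(picture, label): "location" ([x, y, z] in m, in world coordinates, good to about 4 mm: the middle of the surface that is visible of it).
The state is a dict: "t": time; "joint_positions": joint angles; "joint_velocities": joint speeds; "tau": joint torques, N m; "ee_pos": TCP position; "tcp_rot": TCP orientation; "wrist_force": force on the tool from outside, world axes, zero at the start; "moment": the same for the moment, N m; "gripper_width": finger opening in m; "grip_force": force on a finger pad.
Only numpy, scipy, OpenCV 4.12 (cv2) and the standard library are available. Lean on these libraries where they do the work, as an engineer would, in place of code of your own. Each camera call takes 0.05 s, during which the arm holds its last target. There are 200 camera calls.

## Working session

There is one attempt and no reset: what is moved stays moved. The work goes in short steps, Python scripts to look and compute and a tool call to move; the robot and the scene stay as the last step left them, time stands still between calls to the robot, and variables do not carry over. Pictures are saved under pics/ and viewed, at most 14 in all, crops included, and the job is handed in when it is done.

Besides the shell and the picture viewer there is one more tool, called after "Call:" as name(argument=value, ...) on one line, values as JSON. carry_out: Moves the arm, as the interface text tells. Its arguments: {"type":"object","properties":{"targets":{"type":"array"},"squeeze":{"type":"number"}},"required":["targets"]}

```bash
mkdir -p pics; ls; cat > h.py <<'E'
import numpy as np, cv2
from bench import env
from scipy.spatial.transform import Rotation as R
def rot(s):
    q=np.array(s['tcp_rot']); 
    return R.from_quat([q[1],q[2],q[3],q[0]]).as_matrix()
def save(f,n): cv2.imwrite('pics/'+n,cv2.cvtColor(f['image'],cv2.COLOR_RGB2BGR))
def campose(f,s=None):
    if 'extrinsics' in f:
        return np.linalg.inv(np.array(f['extrinsics']))
    T=np.eye(4);T[:3,:3]=rot(s);T[:3,3]=s['ee_pos'];return T@np.array(f['tool_from_camera'])
def ray(f,T,uv):
    K=np.array(f['mtx']);k=f['k1']
    d=np.array([(uv[0]-K[0,2])/K[0,0],(uv[1]-K[1,2])/K[1,1]]);p=d.copy()
    for _ in range(20): p=d/(1+k*(p@p))
    return T[:3,3],T[:3,:3]@np.array([p[0],p[1],1])
def atz(f,T,uv,z):
    o,d=ray(f,T,uv);return o+d*(z-o[2])/d[2]
def proj(f,T,P):
    K=np.array(f['mtx']);p=np.linalg.inv(T)@np.append(P,1);p=p[:2]/p[2];p=p*(1+f['k1']*(p@p));return K[:2,:2]@p+K[:2,2]
def frame(n):
    s=env.state();f=env.grab_frame(n);return f,campose(f,s),s
def tri(rays):
    A=0;b=0
    for o,d in rays:
        d=d/np.linalg.norm(d);M=np.eye(3)-np.outer(d,d);A=A+M;b=b+M@o
    return np.linalg.solve(A,b)
E
python3 - <<'E'
from h import *
for n in ['top','scene']:
    f,T,s=frame(n);save(f,n+'0.png');print(n,T.round(3),f['mtx'],f['k1'],f.get('shot'))
    for l in ['jar0','jar1','reader','tray','scan_key','lemon','tomato']:
        print(l,[(np.round(d['location'],3).tolist(),round(d['conf'],2)) for d in env.spot_in(f,l)])
print(s)
E
```

```text
pics
top [[ 0.118 -0.884  0.452 -0.218]
 [-0.993 -0.107  0.05  -0.028]
 [ 0.004 -0.455 -0.891  1.497]
 [ 0.     0.     0.     1.   ]] [[417.70409563   0.         313.14163929]
 [  0.         417.70409563 198.08593585]
 [  0.           0.           1.        ]] -0.07061538848894781 1
jar0 [([0.526, -0.415, 0.057], 0.77), ([0.416, -0.196, 0.056], 0.66), ([0.627, -0.413, 0.06], 0.61), ([0.412, -0.102, 0.056], 0.58), ([0.435, -0.368, 0.055], 0.56), ([0.362, -0.441, 0.062], 0.55), ([0.416, -0.278, 0.062], 0.52)]
jar1 [([0.526, -0.415, 0.057], 0.77), ([0.416, -0.196, 0.056], 0.66), ([0.627, -0.413, 0.06], 0.61), ([0.412, -0.102, 0.056], 0.58), ([0.435, -0.368, 0.055], 0.56), ([0.362, -0.441, 0.062], 0.55), ([0.416, -0.278, 0.062], 0.52)]
reader [([0.492, 0.16, 0.006], 0.64)]
tray [([0.581, -0.234, 0.009], 0.76), ([0.418, -0.278, 0.059], 0.56)]
scan_key [([0.459, 0.338, 0.046], 0.62)]
lemon [([0.68, 0.006, 0.048], 0.46)]
tomato [([0.532, 0.54, 0.047], 0.61), ([0.494, 0.154, 0.004], 0.41)]
scene [[ 0.649 -0.552  0.523 -0.375]
 [-0.761 -0.473  0.445 -0.708]
 [ 0.002 -0.687 -0.727  1.312]
 [ 0
[... 946 characters left out ...]
': array([ 1.12071742e+00,  3.80681523e-01,  1.29754706e+00, -1.37192431e-05,
        1.46356717e+00, -2.15309971e-01]), 'joint_velocities': array([ 3.27223088e-05, -1.35845765e-04, -7.36261798e-04,  3.72792401e-04,
       -3.93389399e-04, -1.54551905e-03]), 'tau': array([-3.00296606e-04, -4.37404418e+01, -2.24516040e+01,  7.13812304e-02,
        3.21291795e-02, -4.21746495e-05]), 'ee_pos': array([0.12792526, 0.53485647, 0.23865494]), 'tcp_rot': array([-2.67180323e-05,  1.17114347e-01,  9.93118432e-01, -9.82057936e-05]), 'wrist_force': array([0.16066344, 0.60068298, 0.04662759]), 'moment': array([ 0.01723552, -0.04985315, -0.02643938]), 'grip_force': 0.0, 'gripper_width': 0.0878577212423829}
```

View top.

View pics/top0.png

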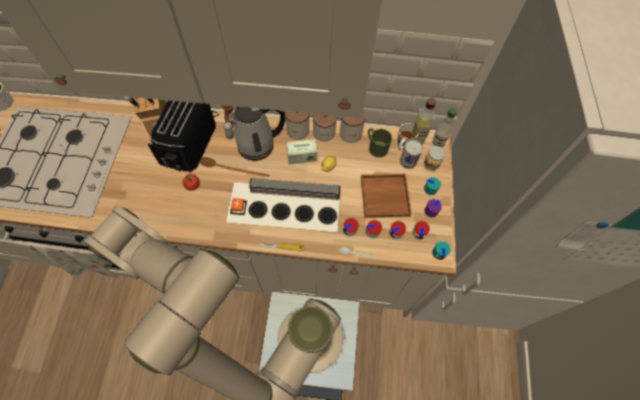

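View pics/scene0.png

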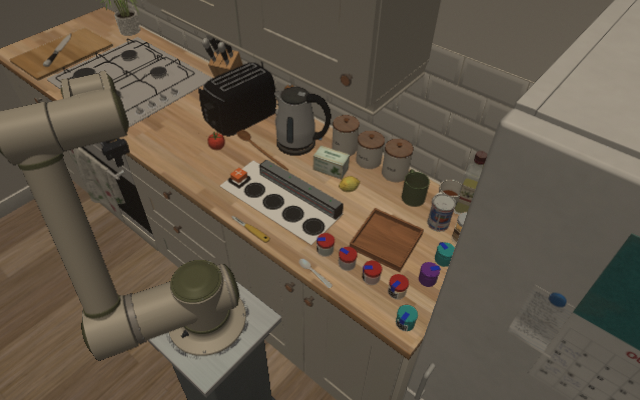

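Candidates: red lids in top at (351,226), (374,227), (398,229), (421,229) = the four jars. Look-alikes: turquoise (442,249), (432,185) and purple (433,207). The reader's pads run from (327,215) to (258,209), with the key at (238,205) and the tray at (386,195). Now a close crop and measurement.

```bash
cat > seg.py <<'E'
from h import *
def blobs(mask,amin):
    n,l,st,c=cv2.connectedComponentsWithStats(mask.astype(np.uint8));return [(c[i],st[i,4],l==i) for i in range(1,n) if st[i,4]>=amin]
def masks(im):
    h=cv2.cvtColor(im,cv2.COLOR_RGB2HSV).astype(int);H,S,V=h[...,0],h[...,1],h[...,2]
    return dict(red=((H<7)|(H>172))&(S>150)&(V>70),blue=(H>110)&(H<128)&(S>150)&(V>60),black=(V<45),orange=(H>6)&(H<16)&(S>170)&(V>150))
E
python3 - <<'E'
from seg import *
c={}
for n in ['top','scene']:
    f,T,s=frame(n)
    im=f['image']; m=masks(im)
    if n=='top':
        cr=cv2.resize(im[165:265,215:460],None,fx=3.2,fy=3.2,interpolation=cv2.INTER_CUBIC);cv2.imwrite('pics/crop0.png',cv2.cvtColor(cr,cv2.COLOR_RGB2BGR))
    for k,z in [('red',.06),('blue',.06),('black',.005),('orange',.046)]:
        for b in blobs(m[k],8):
            P=atz(f,T,b[0],z)
            if 0.3<P[0]<.8 and -.5<P[1]<.45: print(n,k,b[0].round(1),b[1],P.round(4))
E
```

```text
top red [351.7 224.3] 113 [ 0.419  -0.1038  0.06  ]
top red [375.2 227.3] 112 [ 0.4172 -0.1924  0.06  ]
top red [399.  227.3] 109 [ 0.4281 -0.2812  0.06  ]
top red [421.6 226.7] 112 [ 0.4402 -0.3659  0.06  ]
top blue [436.2 202.8] 17 [ 0.5483 -0.4225  0.06  ]
top blue [347.9 225.7] 10 [ 0.4117 -0.0902  0.06  ]
top blue [371.  225.5] 10 [ 0.4228 -0.1762  0.06  ]
top blue [394.9 229.4] 14 [ 0.4177 -0.2659  0.06  ]
top blue [421.6 231.8] 18 [ 0.4196 -0.3659  0.06  ]
top black [255.7 138.2] 19 [0.799  0.3374 0.005 ]
top black [257.7 147. ] 27 [0.7547 0.3205 0.005 ]
top black [257.4 209.1] 124 [0.4643 0.2694 0.005 ]
top black [280.3 211.3] 124 [0.4655 0.1774 0.005 ]
top black [304. 213.] 124 [0.4694 0.0838 0.005 ]
top black [327. 215.] 126 [ 0.4715 -0.007   0.005 ]
top orange [237.2 204.8] 84 [0.4543 0.3423 0.046 ]
scene red [326.1 240.5] 170 [ 0.4168 -0.1113  0.06  ]
scene red [348.2 254.7] 189 [ 0.4181 -0.1992  0.06  ]
scene red [373.3 268.6] 193 [ 0.426  -0.2887  0.06  ]
scene red [399.5 281.8] 201 [ 0.4381 -0.3754  0.06  ]
scene blue [321. 239.] 21 [ 0.411  -0.0951  0.06  ]
scene blue
[... 454 characters left out ...]
316 0.005 ]
scene black [253.8 189.3] 143 [0.4645 0.2662 0.005 ]
scene black [296.8 186.9] 12 [0.5759 0.1547 0.005 ]
scene black [314. 197.] 11 [0.5782 0.0737 0.005 ]
scene black [272.3 201.3] 137 [0.4648 0.1736 0.005 ]
scene black [325.  203.4] 9 [0.5795 0.0236 0.005 ]
scene black [337.5 211.2] 79 [ 0.5794 -0.0329  0.005 ]
scene black [292.4 213.5] 151 [0.4679 0.08   0.005 ]
scene black [305. 223.] 11 [0.4638 0.0182 0.005 ]
scene black [313.  226.4] 145 [ 0.4701 -0.0125  0.005 ]
scene black [321.9 224. ] 9 [ 0.4982 -0.0288  0.005 ]
scene black [392.1 293.6] 8 [ 0.4231 -0.3674  0.005 ]
scene black [400.8 326.3] 13 [ 0.3476 -0.4477  0.005 ]
scene orange [237.9 173.3] 63 [0.4582 0.3373 0.046 ]
```

View pics/crop0.png

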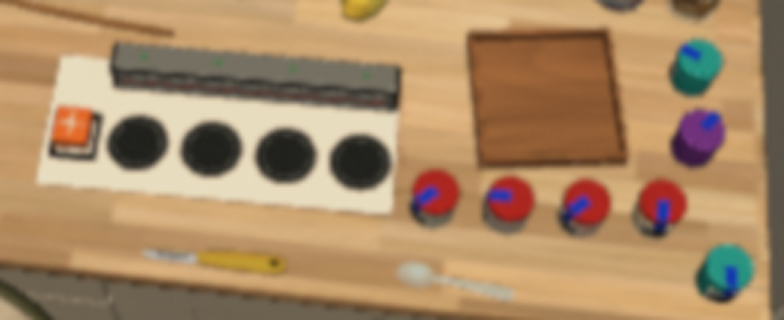

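Crop confirms: four red jars with blue strips pointing mostly left and toward the robot. Turquoise and purple are left alone. I'll move the wrist camera over the row.

Call:
carry_out(targets=[[[0,0,0,0.3,-0.385,0.12,0.08],[0,0,0,0.3,-0.385,0.12,0.08],[0,0,0,0.3,-0.385,0.12,0.08],[0,0,0,0.3,-0.385,0.12,0.08],[0,0,0,0.3,-0.385,0.12,0.08],[0,0,0,0.3,-0.385,0.12,0.08],[0,0,0,0.3,-0.385,0.12,0.08],[0,0,0,0.3,-0.385,0.12,0.08],[0,0,0,0.3,-0.385,0.12,0.08],[0,0,0,0.3,-0.385,0.12,0.08]]])

```text
t: 2.15
ee_pos: [0.4276, 0.1501, 0.3585]
tcp_rot: [-0.0, 0.117, 0.993, 0.0]
wrist_force: [-0.6, -0.2, 0.2]
gripper_width: 0.0801
grip_force: 0.0
```

```bash
python3 - <<'E'
from h import *
f,T,s=frame('wrist');save(f,'w0.png');print(T.round(3),np.array(f['tool_from_camera']).round(3),f['mtx'],f['k1'],s['t'],s['ee_pos'],s['joint_positions'].round(2))
E
```

```text
[[ 0.233  0.932  0.277  0.356]
 [ 0.973 -0.223 -0.065  0.167]
 [ 0.001  0.284 -0.959  0.505]
 [ 0.     0.     0.     1.   ]] [[ 0.001 -0.958 -0.285  0.074]
 [ 1.     0.     0.001 -0.   ]
 [-0.001 -0.285  0.958 -0.147]
 [ 0.     0.     0.     1.   ]] [[324.94398981   0.         317.61786818]
 [  0.         324.94398981 197.72824563]
 [  0.           0.           1.        ]] 0.0057102341986442415 2.15 [0.42759906 0.15010633 0.35850496] [ 0.08  0.14  1.29  0.    1.71 -1.26]
```

View pics/w0.png

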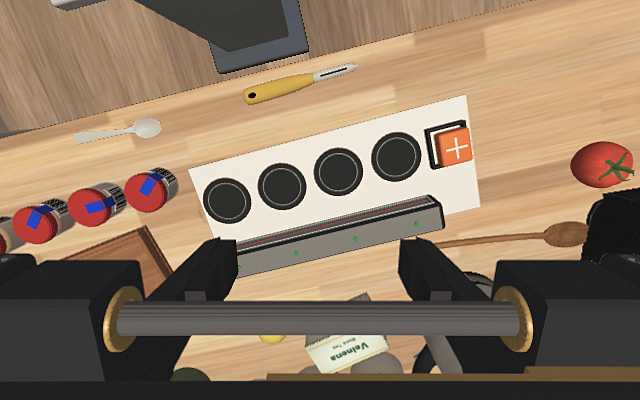

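Picture: pads at (227,201), (282,186), (338,171) and (396,156), key cross (456,147), three red jars at left. I'll measure the reader here, then go over to the tray and jars.

```bash
cat > vision.py <<'E'
from seg import *
def pads(f,T):
    g=f['image'].max(2); P=[]
    for c,a,m in blobs(g<70,600):
        if a<4000 and c[1]<235:
            P.append((atz(f,T,c,.005),a,c))
    return P
def jars(f,T,zt=.06,out=True):
    # returns centre (lid top) and strip angle using the top-plane mask
    im=f['image'];m=masks(im);u=(m['red']|m['blue']).astype(np.uint8)
    u=cv2.morphologyEx(u,cv2.MORPH_CLOSE,np.ones((3,3)));r=[]
    for c,a,mk in blobs(u,150):
        ys,xs=np.nonzero(mk)
        if (m['red']&mk).sum()<.4*a or (m['blue']&mk).sum()<10: continue
        con=max(cv2.findContours(mk.astype(np.uint8),cv2.RETR_EXTERNAL,cv2.CHAIN_APPROX_NONE)[0],key=len)[:,0]
        r.append((con,m['blue']&mk,a))
    return r
def fit(f,T,con,blue,zt=.06,rad=.0285):
    # model silhouette of lid: cylinder z in[zt-.017,zt]; match hull points via centroid of projected model hull
    from scipy.optimize import least_squares
    hull=cv2.convexHull(con.astype(np.int32)); M=cv2.moments(hull);c=np.array([M['m10'],M['m01']])/M['m00']
    p=atz(f,T,c,zt)[:2]; a=np.linspace(0,2*np.pi,60)
    def model(p,zb=.015):
        q=[proj(f,T,[p[0]+rad*np.cos(t),p[1]+rad*np.sin(t),z]) for z in(zt,zt-zb) for t in a]
        h=cv2.convexHull(np.array(q,np.float32));mm=cv2.moments(h);return np.array([mm['m10'],mm['m01']])/mm['m00'],mm['m00']
    s=least_squares(lambda p:model(p)[0]-c,p,diff_step=1e-3).x
    # strip: blue px on the top disc
    ys,xs=np.nonzero(blue);q=np.array([atz(f,T,(x,y),zt)[:2] for x,y in zip(xs,ys)])-s
    q=q[(np.hypot(*q.T)<rad*.97)]; v=q.mean(0)
    return s,np.degrees(np.arctan2(v[1],v[0])),len(q),cv2.contourArea(hull)/model(s)[1],hull[:,0].min(0),hull[:,0].max(0)
def report(f,T):
    for con,b,a in jars(f,T):
        s,th,n,k,lo,hi=fit(f,T,con,b);print('jar',s.round(4),'ang',round(th,1),n,'area ratio',round(k,2),lo,hi)
E
python3 - <<'E'
from vision import *
f,T,s=frame('wrist')
for P,a,c in pads(f,T): print(P.round(4),a,c.round(1))
for c,a,m in blobs(masks(f['image'])['orange'],100): print('key',c,a,atz(f,T,c,.046).round(4))
report(f,T)
E
```

```text
[0.4632 0.2669 0.005 ] 631 [395.7 156.7]
[0.4638 0.2664 0.005 ] 1051 [395.5 157.1]
[0.4653 0.1748 0.005 ] 600 [337.9 171.5]
[0.4661 0.1741 0.005 ] 1002 [337.6 172.1]
[0.4684 0.082  0.005 ] 967 [281.2 186.6]
[ 0.4708 -0.0103  0.005 ] 936 [226.3 200.9]
key [455.68879668 148.19363762] 723 [0.4621 0.3428 0.046 ]
jar [ 0.4201 -0.1015] ang 134.7 169 area ratio 0.92 [124 173] [166 211]
jar [ 0.4227 -0.1894] ang 91.8 153 area ratio 0.91 [ 67 189] [114 226]
jar [ 0.4286 -0.2789] ang 135.7 161 area ratio 0.92 [ 12 205] [ 56 243]
```

Call:
carry_out(targets=[[[0,0,0,0.09,-0.39,0,0.08],[0,0,0,0.09,-0.39,0,0.08],[0,0,0,0.09,-0.39,0,0.08],[0,0,0,0.09,-0.39,0,0.08],[0,0,0,0.09,-0.39,0,0.08],[0,0,0,0.09,-0.39,0,0.08],[0,0,0,0.09,-0.39,0,0.08],[0,0,0,0.09,-0.39,0,0.08],[0,0,0,0.09,-0.39,0,0.08]]])

```text
t: 3.38
ee_pos: [0.5181, -0.2382, 0.359]
tcp_rot: [0.0, 0.116, 0.993, 0.0]
wrist_force: [-0.1, -0.2, -0.2]
gripper_width: 0.0803
grip_force: 0.0
```

```bash
python3 - <<'E'
from vision import *
f,T,s=frame('wrist');save(f,'w1.png');print(s['t'],s['ee_pos'],s['joint_positions'].round(2))
report(f,T)
E
```

```text
3.375 [ 0.51806695 -0.23824585  0.35898075] [-0.64  0.37  0.98  0.    1.8  -1.98]
jar [ 0.4204 -0.1029] ang 130.6 224 area ratio 0.95 [380  34] [425  82]
jar [ 0.4228 -0.1914] ang 93.5 204 area ratio 0.96 [314  54] [358 100]
jar [ 0.4294 -0.2808] ang 133.7 200 area ratio 0.95 [249  77] [292 121]
jar [ 0.4388 -0.3703] ang 176.9 195 area ratio 0.93 [187 100] [230 143]
```

View pics/w1.png

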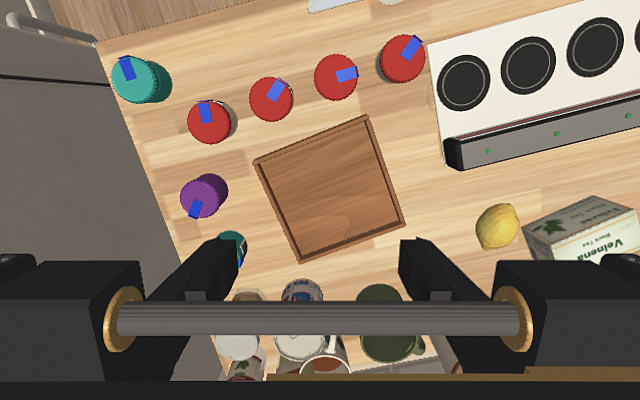

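Picture: four red jars at (403,58), (336,77), (271,99), (208,122). Look-alikes: turquoise (140,80) and (233,247), purple (203,196). Tray rim corners (254,161), (367,116), (405,225), (301,262), lemon (497,227). The wrist views agree on the lids at z = 0.06. First reach: the jar nearest the reader (jar A).

Call:
carry_out(targets=[[[0,0,0,-0.0976,0.1378,-0.23,0.072],[0,0,0,-0.0976,0.1378,-0.23,0.072],[0,0,0,-0.0976,0.1378,-0.23,0.072],[0,0,0,-0.0976,0.1378,-0.23,0.072],[0,0,0,-0.0976,0.1378,-0.23,0.072],[0,0,0,-0.0976,0.1378,-0.23,0.072],[0,0,0,-0.0976,0.1378,-0.28,0.072],[0,0,0,-0.0976,0.1378,-0.31,0.072],[0,0,0,-0.0976,0.1378,-0.3257,0.072],[0,0,0,-0.0976,0.1378,-0.3257,0.072]]])

```text
t: 4.68
ee_pos: [0.4215, -0.1029, 0.0336]
tcp_rot: [0.001, 0.117, 0.993, -0.0]
wrist_force: [-0.1, 0.7, -0.3]
gripper_width: 0.0723
grip_force: 0.0
```

```bash
python3 - <<'E'
from vision import *
f,T,s=frame('scene');save(f,'s1.png')
import pickle
# tray pose from w1 corners: wrist pose at that time
class F(dict): pass
g=env.grab_frame('wrist')
s1={'ee_pos':np.array([.51806695,-.23824585,.35898075]),'tcp_rot':[0,.1166,.9932,0]}
T1=campose(g,s1)
c=[atz(g,T1,p,.028)[:2] for p in [(254,161),(367,116),(405,225),(301,262)]]
print(np.round(c,4),np.mean(c,0).round(4),[np.round(np.hypot(*(c[i]-c[i-1])),3) for i in range(4)])
d=c[1]-c[0];e=c[2]-c[3];print(np.degrees(np.arctan2(d[1]+e[1],d[0]+e[0])))
print(s['ee_pos'],rot(s).round(3).tolist())
E
```

```text
[[ 0.5071 -0.3321]
 [ 0.4822 -0.1569]
 [ 0.6595 -0.1302]
 [ 0.6842 -0.3051]] [ 0.5833 -0.2311] [np.float64(0.179), np.float64(0.177), np.float64(0.179), np.float64(0.177)]
98.05776682787588
[ 0.42146581 -0.10290192  0.03356452] [[-0.973, 0.232, 0.001], [0.232, 0.973, -0.001], [-0.001, -0.0, -1.0]]
```

Call:
carry_out(targets=[[[0,0,0,0,0,0,0.045],[0,0,0,0,0,0,0.045],[0,0,0,0,0,0,0.045],[0,0,0,0,0,0,0.045],[0,0,0,0,0,0.03,0.045],[0,0,0,0,0,0.08,0.045],[0,0,0,0,0,0.12,0.045],[0,0,0,0,0,0.12,0.045]]], squeeze=25)

```text
t: 5.78
ee_pos: [0.4212, -0.1027, 0.1551]
tcp_rot: [0.003, 0.117, 0.993, -0.001]
wrist_force: [0.3, -0.1, -3.1]
gripper_width: 0.0568
grip_force: 25.0
```

Call:
carry_out(targets=[[[0,0,-0.18,0.0432,0.3689,0,0.045],[0,0,-0.36,0.0432,0.3689,0,0.045],[0,0,-0.54,0.0432,0.3689,0,0.045],[0,0,-0.72,0.0432,0.3689,0,0.045],[0,0,-0.9,0.0432,0.3689,0,0.045],[0,0,-1.08,0.0432,0.3689,0,0.045],[0,0,-1.26,0.0432,0.3689,0,0.045],[0,0,-1.4,0.0432,0.3689,0,0.045],[0,0,-1.5,0.0432,0.3689,0,0.045],[0,0,-1.5,0.0432,0.3689,0,0.045]]])

```text
t: 7.02
ee_pos: [0.4629, 0.2665, 0.1513]
tcp_rot: [-0.001, 0.762, 0.647, -0.001]
wrist_force: [0.2, 0.3, -2.3]
gripper_width: 0.0562
grip_force: 25.0
```

Call:
carry_out(targets=[[[0,0,-0.18,0,0,0,0.045],[0,0,-0.36,0,0,0,0.045],[0,0,-0.54,0,0,0,0.045],[0,0,-0.7,0,0,0,0.045],[0,0,-0.778,0,0,0,0.045],[0,0,-0.778,0,0,0,0.045]]])

```text
t: 7.78
ee_pos: [0.4633, 0.2663, 0.1522]
tcp_rot: [-0.0, 0.95, 0.311, -0.001]
wrist_force: [-0.1, 0.4, -2.0]
gripper_width: 0.0566
grip_force: 25.0
```

```bash
python3 - <<'E'
from vision import *
f,T,s=frame('wrist');save(f,'w2.png');print(s['t'],s['ee_pos'],s['gripper_width'],s['grip_force'],s['joint_positions'].round(2))
Rm=rot(s);print('phi',np.degrees(np.arctan2(Rm[1,1],Rm[0,1])))
report(f,T)
E
```

```text
7.775 [0.46326947 0.26628901 0.15217409] 0.056624462536396226 25.00024932436645 [0.3  0.43 1.48 0.   1.23 1.24]
phi -53.77319036920131
jar [0.4199 0.234 ] ang -63.6 1467 area ratio 2.63 [251 207] [385 300]
```

View pics/w2.png

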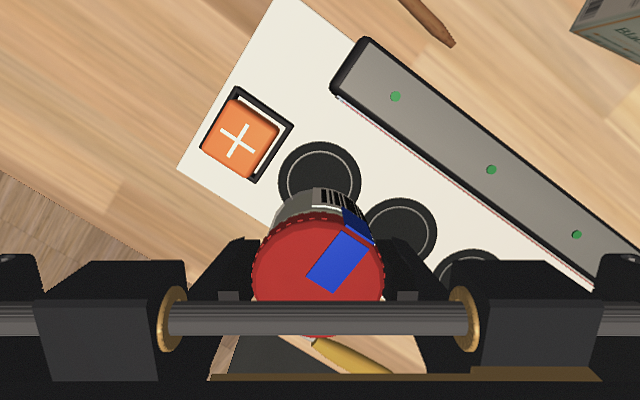

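Picture: jar held at (318,270), its strip toward the scanner. Lower it, release, rise and verify.

Call:
carry_out(targets=[[[0,0,0,0,0,-0.05,0.045],[0,0,0,0,0,-0.09,0.045],[0,0,0,0,0,-0.108,0.045],[0,0,0,0,0,-0.1145,0.045],[0,0,0,0,0,-0.1145,0.045],[0,0,0,0,0,-0.1145,0.072],[0,0,0,0,0,-0.1145,0.072],[0,0,0,0,0,-0.09,0.072],[0,0,0,0,0,-0.04,0.072],[0,0,0,0,0,0.02,0.072]]])

```text
t: 9.07
ee_pos: [0.4632, 0.2664, 0.1742]
tcp_rot: [-0.0, 0.951, 0.309, -0.001]
wrist_force: [1.6, -0.1, -0.1]
gripper_width: 0.0716
grip_force: 0.0
```

Call:
carry_out(targets=[[[0,0,0.18,-0.02,-0.06,0.1,0.072],[0,0,0.36,-0.0406,-0.2,0.1,0.072],[0,0,0.54,-0.0406,-0.3,0.1,0.072],[0,0,0.72,-0.0406,-0.4568,0.1,0.072],[0,0,0.9,-0.0406,-0.4568,0.1,0.072],[0,0,1.08,-0.0406,-0.4568,0.1,0.072],[0,0,1.26,-0.0406,-0.4568,0.1,0.072],[0,0,1.4,-0.0406,-0.4568,0.1,0.072],[0,0,1.5,-0.0406,-0.4568,0.1,0.072],[0,0,1.5,-0.0406,-0.4568,0.1,0.072]]])

```text
t: 10.32
ee_pos: [0.4226, -0.1932, 0.2732]
tcp_rot: [0.0, 0.485, 0.874, -0.0]
wrist_force: [-1.1, 0.4, 0.2]
gripper_width: 0.0721
grip_force: 0.0
```

```bash
cat > st.py <<'E'
from vision import *
f,T,s=frame('wrist');Rm=rot(s)
print(round(s['t'],2),s['ee_pos'].round(4),'phi',round(np.degrees(np.arctan2(Rm[1,1],Rm[0,1])),1),s['gripper_width'],s['wrist_force'].round(1))
report(f,T)
import sys
if len(sys.argv)>1: save(f,sys.argv[1])
for n in ['top','scene']:
    f,T,s=frame(n);print(n,[b[0].round(0).tolist()+atz(f,T,b[0],.06).round(3)[:2].tolist() for b in blobs(masks(f['image'])['red'],60) if 180<b[0][1]<300])
E
python3 st.py w3.png
```

```text
10.32 [ 0.4226 -0.1932  0.2732] phi 31.9 0.07211332345594036 [-1.1  0.4  0.2]
jar [ 0.4527 -0.1704] ang 89.8 265 area ratio 0.96 [326 141] [376 190]
jar [ 0.4286 -0.2801] ang 134.2 221 area ratio 0.94 [261 205] [307 254]
jar [ 0.4389 -0.3646] ang -154.3 152 area ratio 0.63 [235 269] [278 300]
top [[191.0, 184.0, 0.516, 0.539], [370.0, 219.0, 0.449, -0.172], [399.0, 227.0, 0.428, -0.281], [422.0, 227.0, 0.44, -0.366]]
scene [[252.0, 180.0, 0.458, 0.263], [349.0, 246.0, 0.447, -0.179], [373.0, 269.0, 0.426, -0.289], [400.0, 282.0, 0.438, -0.375]]
```

Jar B has been knocked to (0.453, -0.170), angle 90°; I'll use the new position. Grip B, carry to pad2.

Call:
carry_out(targets=[[[0,0,0,0.0298,0.0198,-0.06,0.072],[0,0,0,0.0298,0.0198,-0.12,0.072],[0,0,0,0.0298,0.0198,-0.17,0.072],[0,0,0,0.0298,0.0198,-0.2,0.072],[0,0,0,0.0298,0.0198,-0.225,0.072],[0,0,0,0.0298,0.0198,-0.24,0.072],[0,0,0,0.0298,0.0198,-0.24,0.072]]])

```text
t: 11.35
ee_pos: [0.4526, -0.1695, 0.0326]
tcp_rot: [-0.001, 0.485, 0.875, 0.0]
wrist_force: [0.2, -1.1, -0.5]
gripper_width: 0.072
grip_force: 0.0
```

Call:
carry_out(targets=[[[0,0,0,0,0,0,0.045],[0,0,0,0,0,0,0.045],[0,0,0,0,0,0,0.045],[0,0,0,0,0,0,0.045],[0,0,0,0,0,0.03,0.045],[0,0,0,0,0,0.08,0.045],[0,0,0,0,0,0.12,0.045],[0,0,0,0,0,0.12,0.045]]], squeeze=25)

```text
t: 12.35
ee_pos: [0.4536, -0.171, 0.1554]
tcp_rot: [0.003, 0.485, 0.874, -0.0]
wrist_force: [-0.2, 0.8, -3.0]
gripper_width: 0.0563
grip_force: 25.0
```

Call:
carry_out(targets=[[[0,0,-0.18,0.0128,0.3447,0,0.045],[0,0,-0.36,0.0128,0.3447,0,0.045],[0,0,-0.54,0.0128,0.3447,0,0.045],[0,0,-0.72,0.0128,0.3447,0,0.045],[0,0,-0.9,0.0128,0.3447,0,0.045],[0,0,-1.08,0.0128,0.3447,0,0.045],[0,0,-1.26,0.0128,0.3447,0,0.045],[0,0,-1.43,0.0128,0.3447,0,0.045],[0,0,-1.545,0.0128,0.3447,0,0.045],[0,0,-1.545,0.0128,0.3447,0,0.045]]])

```text
t: 13.6
ee_pos: [0.4649, 0.1742, 0.1517]
tcp_rot: [-0.0, 0.958, 0.288, -0.001]
wrist_force: [1.1, -0.4, -1.4]
gripper_width: 0.0561
grip_force: 25.0
```

```bash
python3 st.py w4.png
```

```text
13.6 [0.4649 0.1742 0.1517] phi -56.5 0.056128772761564624 [ 1.1 -0.4 -1.4]
jar [0.4623 0.267 ] ang 3.6 726 area ratio 1.01 [170  94] [252 174]
jar [0.42   0.1442] ang -62.0 1528 area ratio 2.61 [251 206] [384 300]
top [[399.0, 227.0, 0.428, -0.281], [422.0, 227.0, 0.44, -0.366]]
scene [[252.0, 180.0, 0.458, 0.263], [373.0, 269.0, 0.426, -0.289], [400.0, 282.0, 0.438, -0.375]]
```

View pics/w4.png

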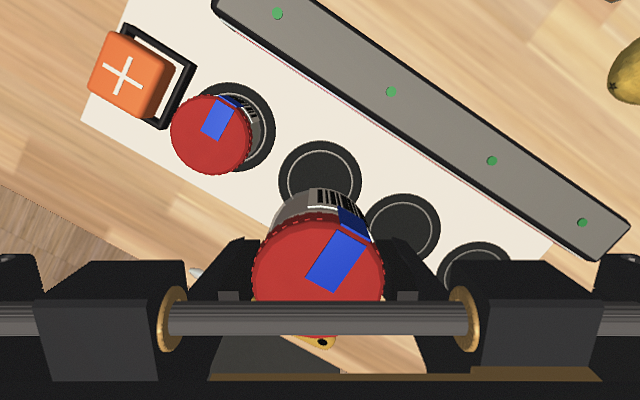

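Picture: jar A on pad3 at (212,133) with its code to the scanner. Jar B held at (318,265), well aligned. Place B, go to C.

Call:
carry_out(targets=[[[0,0,0,0,0,-0.05,0.045],[0,0,0,0,0,-0.09,0.045],[0,0,0,0,0,-0.108,0.045],[0,0,0,0,0,-0.1145,0.045],[0,0,0,0,0,-0.1145,0.045],[0,0,0,0,0,-0.1145,0.072],[0,0,0,0,0,-0.1145,0.072],[0,0,0,0,0,-0.09,0.072],[0,0,0,0,0,-0.04,0.072],[0,0,0,0,0,0.02,0.072]]])

```text
t: 15.0
ee_pos: [0.4651, 0.1742, 0.1743]
tcp_rot: [-0.0, 0.958, 0.288, -0.001]
wrist_force: [0.3, 0.7, 0.4]
gripper_width: 0.0722
grip_force: 0.0
```

Call:
carry_out(targets=[[[0,0,0.18,-0.02,-0.06,0.1,0.072],[0,0,0.36,-0.0367,-0.2,0.1,0.072],[0,0,0.54,-0.0367,-0.3,0.1,0.072],[0,0,0.72,-0.0367,-0.4545,0.1,0.072],[0,0,0.9,-0.0367,-0.4545,0.1,0.072],[0,0,1.08,-0.0367,-0.4545,0.1,0.072],[0,0,1.26,-0.0367,-0.4545,0.1,0.072],[0,0,1.4,-0.0367,-0.4545,0.1,0.072],[0,0,1.5,-0.0367,-0.4545,0.1,0.072],[0,0,1.5,-0.0367,-0.4545,0.1,0.072]]])

```text
t: 16.25
ee_pos: [0.4284, -0.2828, 0.2728]
tcp_rot: [0.0, 0.505, 0.863, -0.0]
wrist_force: [-0.3, 0.4, -0.3]
gripper_width: 0.0719
grip_force: 0.0
```

Call:
carry_out(targets=[[[0,0,0.18,0,0,0,0.072],[0,0,0.36,0,0,0,0.072],[0,0,0.54,0,0,0,0.072],[0,0,0.7,0,0,0,0.072],[0,0,0.82,0,0,0,0.072],[0,0,0.82,0,0,0,0.072]]])

```text
t: 17.0
ee_pos: [0.4289, -0.2792, 0.2732]
tcp_rot: [0.0, 0.119, 0.993, 0.0]
wrist_force: [-0.4, 0.9, -0.8]
gripper_width: 0.072
grip_force: 0.0
```

```bash
python3 st.py
```

```text
17.0 [ 0.4289 -0.2792  0.2732] phi 76.3 0.07199641891766007 [-0.4  0.9 -0.8]
jar [ 0.4288 -0.2809] ang 131.5 261 area ratio 0.95 [291 145] [340 193]
jar [ 0.4383 -0.3701] ang 178.3 249 area ratio 0.94 [219 168] [268 218]
top [[191.0, 184.0, 0.516, 0.539], [256.0, 205.0, 0.456, 0.267], [399.0, 227.0, 0.428, -0.281], [422.0, 227.0, 0.44, -0.366]]
scene [[271.0, 192.0, 0.459, 0.171], [373.0, 269.0, 0.426, -0.289], [400.0, 282.0, 0.438, -0.375]]
```

Call:
carry_out(targets=[[[0,0,0,0,-0.001,-0.06,0.072],[0,0,0,0,-0.001,-0.12,0.072],[0,0,0,0,-0.001,-0.17,0.072],[0,0,0,0,-0.001,-0.2,0.072],[0,0,0,0,-0.001,-0.225,0.072],[0,0,0,0,-0.001,-0.24,0.072],[0,0,0,0,-0.001,-0.24,0.072]]])

```text
t: 18.02
ee_pos: [0.4286, -0.2808, 0.0324]
tcp_rot: [-0.001, 0.119, 0.993, 0.001]
wrist_force: [-0.6, -0.2, 0.2]
gripper_width: 0.0717
grip_force: 0.0
```

Call:
carry_out(targets=[[[0,0,0,0,0,0,0.045],[0,0,0,0,0,0,0.045],[0,0,0,0,0,0,0.045],[0,0,0,0,0,0,0.045],[0,0,0,0,0,0.03,0.045],[0,0,0,0,0,0.08,0.045],[0,0,0,0,0,0.12,0.045],[0,0,0,0,0,0.12,0.045]]], squeeze=25)

```text
t: 19.02
ee_pos: [0.4295, -0.2819, 0.1554]
tcp_rot: [0.002, 0.119, 0.993, -0.002]
wrist_force: [0.3, -0.8, -2.2]
gripper_width: 0.0566
grip_force: 25.0
```

Call:
carry_out(targets=[[[0,0,-0.18,0.0396,0.3629,0,0.045],[0,0,-0.36,0.0396,0.3629,0,0.045],[0,0,-0.54,0.0396,0.3629,0,0.045],[0,0,-0.72,0.0396,0.3629,0,0.045],[0,0,-0.9,0.0396,0.3629,0,0.045],[0,0,-1.08,0.0396,0.3629,0,0.045],[0,0,-1.26,0.0396,0.3629,0,0.045],[0,0,-1.4,0.0396,0.3629,0,0.045],[0,0,-1.5,0.0396,0.3629,0,0.045],[0,0,-1.5,0.0396,0.3629,0,0.045]]])

```text
t: 20.27
ee_pos: [0.4678, 0.0818, 0.1517]
tcp_rot: [-0.001, 0.763, 0.646, -0.001]
wrist_force: [-0.0, -0.4, -2.4]
gripper_width: 0.0566
grip_force: 25.0
```

Call:
carry_out(targets=[[[0,0,-0.18,0,0,0,0.045],[0,0,-0.36,0,0,0,0.045],[0,0,-0.54,0,0,0,0.045],[0,0,-0.7,0,0,0,0.045],[0,0,-0.795,0,0,0,0.045],[0,0,-0.795,0,0,0,0.045]]])

```text
t: 21.02
ee_pos: [0.4681, 0.0816, 0.1524]
tcp_rot: [-0.0, 0.954, 0.301, -0.001]
wrist_force: [-0.0, -0.3, -1.5]
gripper_width: 0.0565
grip_force: 25.0
```

```bash
python3 st.py
```

```text
21.02 [0.4681 0.0816 0.1524] phi -54.9 0.056459329971508564 [-0.  -0.3 -1.5]
jar [0.4622 0.2688] ang 6.4 916 area ratio 0.99 [44  8] [138 101]
jar [0.4641 0.1745] ang 5.3 721 area ratio 1.0 [171  93] [252 173]
jar [0.4239 0.0501] ang -64.5 1486 area ratio 2.62 [251 207] [385 300]
top [[191.0, 184.0, 0.515, 0.541], [422.0, 227.0, 0.44, -0.366]]
scene [[290.0, 180.0, 0.546, 0.157], [252.0, 180.0, 0.458, 0.262], [271.0, 192.0, 0.459, 0.17], [400.0, 282.0, 0.438, -0.375]]
```

Call:
carry_out(targets=[[[0,0,0,0,0,-0.05,0.045],[0,0,0,0,0,-0.09,0.045],[0,0,0,0,0,-0.108,0.045],[0,0,0,0,0,-0.1145,0.045],[0,0,0,0,0,-0.1145,0.045],[0,0,0,0,0,-0.1145,0.072],[0,0,0,0,0,-0.1145,0.072],[0,0,0,0,0,-0.09,0.072],[0,0,0,0,0,-0.04,0.072],[0,0,0,0,0,0.02,0.072]]])

```text
t: 22.42
ee_pos: [0.468, 0.0817, 0.1744]
tcp_rot: [-0.0, 0.954, 0.3, -0.001]
wrist_force: [1.3, -0.0, 0.5]
gripper_width: 0.072
grip_force: 0.0
```

Call:
carry_out(targets=[[[0,0,0.18,-0.0301,-0.4521,0.1,0.072],[0,0,0.36,-0.0301,-0.4521,0.1,0.072],[0,0,0.54,-0.0301,-0.4521,0.1,0.072],[0,0,0.72,-0.0301,-0.4521,0.1,0.072],[0,0,0.9,-0.0301,-0.4521,0.1,0.072],[0,0,1.08,-0.0301,-0.4521,0.1,0.072],[0,0,1.26,-0.0301,-0.4521,0.1,0.072],[0,0,1.4,-0.0301,-0.4521,0.1,0.072],[0,0,1.48,-0.0301,-0.4521,0.1,0.072],[0,0,1.48,-0.0301,-0.4521,0.1,0.072]]])

```text
t: 23.68
ee_pos: [0.4381, -0.3709, 0.273]
tcp_rot: [-0.0, 0.503, 0.864, 0.0]
wrist_force: [0.8, 1.5, -0.0]
gripper_width: 0.0721
grip_force: 0.0
```

```bash
python3 st.py
```

```text
23.68 [ 0.4381 -0.3709  0.273 ] phi 29.6 0.07207636229326488 [ 0.8  1.5 -0. ]
jar [ 0.4387 -0.3704] ang 175.8 256 area ratio 0.95 [294 144] [343 193]
top [[191.0, 184.0, 0.516, 0.539], [256.0, 205.0, 0.456, 0.267], [280.0, 207.0, 0.457, 0.175], [422.0, 227.0, 0.44, -0.366]]
scene [[271.0, 192.0, 0.459, 0.17], [292.0, 204.0, 0.462, 0.078], [399.0, 282.0, 0.438, -0.375]]
```

Call:
carry_out(targets=[[[0,0,0,0,0,-0.06,0.072],[0,0,0,0,0,-0.12,0.072],[0,0,0,0,0,-0.17,0.072],[0,0,0,0,0,-0.2,0.072],[0,0,0,0,0,-0.225,0.072],[0,0,0,0,0,-0.24,0.072],[0,0,0,0,0,-0.24,0.072]]])

```text
t: 24.7
ee_pos: [0.4384, -0.3698, 0.0327]
tcp_rot: [-0.001, 0.502, 0.865, 0.0]
wrist_force: [0.5, -0.1, -0.2]
gripper_width: 0.0722
grip_force: 0.0
```

Call:
carry_out(targets=[[[0,0,0,0,0,0,0.045],[0,0,0,0,0,0,0.045],[0,0,0,0,0,0,0.045],[0,0,0,0,0,0,0.045],[0,0,0,0,0,0.03,0.045],[0,0,0,0,0,0.08,0.045],[0,0,0,0,0,0.12,0.045],[0,0,0,0,0,0.12,0.045]]], squeeze=25)

```text
t: 25.7
ee_pos: [0.439, -0.3712, 0.1559]
tcp_rot: [0.003, 0.502, 0.865, -0.001]
wrist_force: [0.3, 0.1, -1.3]
gripper_width: 0.0565
grip_force: 25.0
```

Call:
carry_out(targets=[[[0,0,-0.18,0.0323,0.36,0,0.045],[0,0,-0.36,0.0323,0.36,0,0.045],[0,0,-0.54,0.0323,0.36,0,0.045],[0,0,-0.72,0.0323,0.36,0,0.045],[0,0,-0.9,0.0323,0.36,0,0.045],[0,0,-1.08,0.0323,0.36,0,0.045],[0,0,-1.26,0.0323,0.36,0,0.045],[0,0,-1.44,0.0323,0.36,0,0.045],[0,0,-1.554,0.0323,0.36,0,0.045],[0,0,-1.554,0.0323,0.36,0,0.045]]])

```text
t: 26.95
ee_pos: [0.4701, -0.0103, 0.152]
tcp_rot: [-0.001, 0.964, 0.265, -0.001]
wrist_force: [-0.7, -0.6, -1.5]
gripper_width: 0.0562
grip_force: 25.0
```

Call:
carry_out(targets=[[[0,0,-0.18,0,0,0,0.045],[0,0,-0.36,0,0,0,0.045],[0,0,-0.54,0,0,0,0.045],[0,0,-0.72,0,0,0,0.045],[0,0,-0.9,0,0,0,0.045],[0,0,-1.08,0,0,0,0.045],[0,0,-1.26,0,0,0,0.045],[0,0,-1.4,0,0,0,0.045],[0,0,-1.5,0,0,0,0.045],[0,0,-1.5,0,0,0,0.045]]])

```text
t: 28.2
ee_pos: [0.4703, -0.0104, 0.1525]
tcp_rot: [0.0, 0.887, -0.463, -0.001]
wrist_force: [0.1, 0.0, -0.9]
gripper_width: 0.0563
grip_force: 25.0
```

```bash
python3 st.py w5.png
```

```text
28.2 [ 0.4703 -0.0104  0.1525] phi -145.1 0.05627317643871263 [ 0.1  0.  -0.9]
jar [0.4394 0.0359] ang 63.7 1090 area ratio 2.62 [249 213] [384 300]
top [[191.0, 184.0, 0.516, 0.539]]
scene [[271.0, 192.0, 0.459, 0.17], [292.0, 204.0, 0.462, 0.077]]
```

View pics/w5.png

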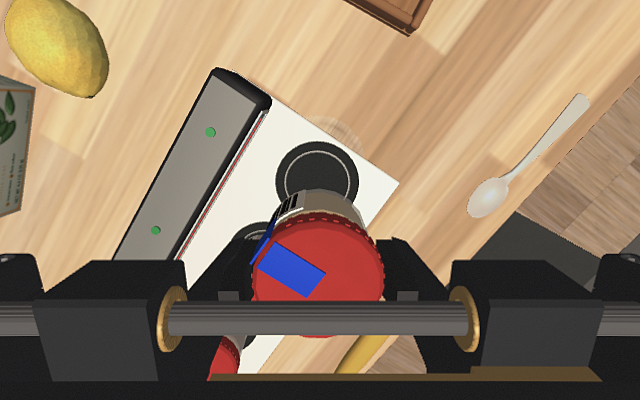

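Picture: jar D held at (318,265) over pad0, strip facing the scanner. Place it and rise to a viewpoint over the whole row.

Call:
carry_out(targets=[[[0,0,0,0,0,-0.05,0.045],[0,0,0,0,0,-0.09,0.045],[0,0,0,0,0,-0.108,0.045],[0,0,0,0,0,-0.1145,0.045],[0,0,0,0,0,-0.1145,0.045],[0,0,0,0,0,-0.1145,0.072],[0,0,0,0,0,-0.1145,0.072],[0,0,0,0,0,-0.09,0.072],[0,0,0,0,0,-0.04,0.072],[0,0,0,0,0,0.02,0.072]]])

```text
t: 29.6
ee_pos: [0.4702, -0.0103, 0.1743]
tcp_rot: [0.0, 0.886, -0.464, -0.001]
wrist_force: [1.2, -0.7, -0.2]
gripper_width: 0.0718
grip_force: 0.0
```

Call:
carry_out(targets=[[[0,0,0.18,0,0,0.06,0.072],[0,0,0.36,-0.045,0.16,0.15,0.072],[0,0,0.54,-0.045,0.16,0.15,0.072],[0,0,0.72,-0.045,0.16,0.15,0.072],[0,0,0.9,-0.045,0.16,0.15,0.072],[0,0,1.08,-0.045,0.16,0.15,0.072],[0,0,1.26,-0.045,0.16,0.15,0.072],[0,0,1.44,-0.045,0.16,0.15,0.072],[0,0,1.62,-0.045,0.16,0.15,0.072],[0,0,1.62,-0.045,0.16,0.15,0.072]]])

```text
t: 30.85
ee_pos: [0.4255, 0.1496, 0.3232]
tcp_rot: [0.0, 0.947, 0.321, 0.0]
wrist_force: [-0.3, 0.8, -0.5]
gripper_width: 0.0721
grip_force: 0.0
```

Call:
carry_out(targets=[[[0,0,0.18,0,0,0,0.04],[0,0,0.36,0,0,0,0.02],[0,0,0.54,0,0,0,0.0],[0,0,0.72,0,0,0,0.0],[0,0,0.9,0,0,0,0.0],[0,0,1.08,0,0,0,0.0],[0,0,1.26,0,0,0,0.0],[0,0,1.44,0,0,0,0.0],[0,0,1.62,0,0,0,0.0],[0,0,1.62,0,0,0,0.0]]])

```text
t: 32.1
ee_pos: [0.4256, 0.1496, 0.3231]
tcp_rot: [0.0, 0.422, 0.907, 0.0]
wrist_force: [0.3, 0.1, 0.4]
gripper_width: 0.0006
grip_force: 0.0
```

Call:
carry_out(targets=[[[0,0,0.18,0,0,0,0.0],[0,0,0.36,0,0,0,0.0],[0,0,0.54,0,0,0,0.0],[0,0,0.617,0,0,0,0.0],[0,0,0.617,0,0,0,0.0]]])

```text
t: 32.72
ee_pos: [0.4256, 0.1496, 0.3231]
tcp_rot: [0.0, 0.127, 0.992, 0.0]
wrist_force: [0.5, 0.2, -0.5]
gripper_width: 0.0006
grip_force: 0.0
```

```bash
cat > chk.py <<'E'
from vision import *
import sys
f,T,s=frame('wrist');save(f,sys.argv[1]);zt=float(sys.argv[2]);print(s['t'],s['ee_pos'].round(4))
for con,b,a in jars(f,T):
    p,th,n,k,lo,hi=fit(f,T,con,b,zt)
    # independent: PCA axis of strip on top
    ys,xs=np.nonzero(b);q=np.array([atz(f,T,(x,y),zt)[:2] for x,y in zip(xs,ys)]);q=q[np.hypot(*(q-p).T)<.027]
    l=cv2.minAreaRect((q*1e4).astype(np.float32));w,h=l[1];an=l[2]+(0 if w>h else 90)
    print(p.round(4),round(th,1),'axis',round(an%180,1),n,round(k,2))
for c,a,m in blobs(masks(f['image'])['orange'],100): print('key',c,a,atz(f,T,c,.046).round(4))
E
python3 chk.py w6.png 0.065
```

```text
32.725 [0.4256 0.1496 0.3231]
[0.4627 0.2664] 2.4 axis 0.4 203 0.93
[0.4646 0.1742] 1.6 axis 1.8 187 0.94
[0.4678 0.0819] -1.2 axis 0.8 184 0.92
[ 0.4701 -0.0089] -1.5 axis 0.0 176 0.91
key [467.63028953 149.10467706] 898 [0.4613 0.3424 0.046 ]
```

View pics/w6.png

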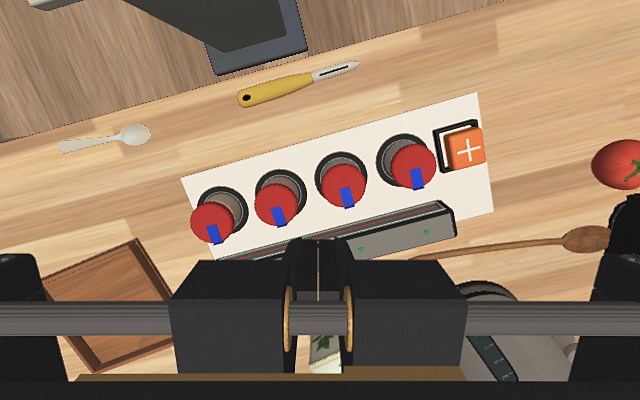

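Picture: all four jars on their pads, strips pointing to the scanner (angles about 0–2°, against the reader's 1.5°). Key at (467,149). Now press the key.

Call:
carry_out(targets=[[[0,0,0,0.0357,0.1932,-0.1,0],[0,0,0,0.0357,0.1932,-0.15,0],[0,0,0,0.0357,0.1932,-0.2,0],[0,0,0,0.0357,0.1932,-0.23,0],[0,0,0,0.0357,0.1932,-0.255,0],[0,0,0,0.0357,0.1932,-0.27,0],[0,0,0,0.0357,0.1932,-0.278,0],[0,0,0,0.0357,0.1932,-0.285,0],[0,0,0,0.0357,0.1932,-0.289,0]]])

```text
t: 33.9
ee_pos: [0.4615, 0.3428, 0.0355]
tcp_rot: [0.001, 0.125, 0.992, 0.001]
wrist_force: [-5.0, 0.0, 5.9]
gripper_width: 0.0003
grip_force: 3.3
```

Call:
carry_out(targets=[[[0,0,0,0,0,-0.002,0],[0,0,0,0,0,-0.003,0],[0,0,0,0,0,-0.003,0],[0,0,0,0,0,-0.003,0]]])

```text
t: 34.4
ee_pos: [0.4615, 0.3428, 0.0331]
tcp_rot: [0.001, 0.125, 0.992, 0.001]
wrist_force: [-5.0, -0.3, 7.2]
gripper_width: 0.0003
grip_force: 3.8
```

Call:
carry_out(targets=[[[0,0,0,0,0,-0.002,0],[0,0,0,0,0,-0.004,0],[0,0,0,0,0,-0.004,0],[0,0,0,0,0,-0.004,0]]])

```text
t: 34.9
ee_pos: [0.4617, 0.3429, 0.0316]
tcp_rot: [0.002, 0.125, 0.992, 0.001]
wrist_force: [-12.5, -3.9, 31.2]
gripper_width: 0.0003
grip_force: 15.7
```

```bash
python3 -c "
from h import *
s=env.state();print(s['t'],s['ee_pos'],s['wrist_force'],s['joint_positions'].round(3))
f,T,s=frame('wrist');save(f,'w7.png')"
```

```text
34.9 [0.46167211 0.34288132 0.03164942] [-12.53252427  -3.85029419  31.23601496] [ 0.433  0.646  1.499  0.     0.992 -0.887]
```

View pics/w7.png

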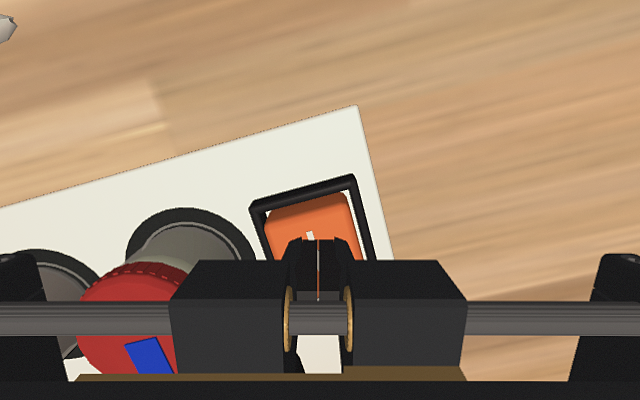

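Picture: key sunk into its collar at (310,225), bottomed at z = 0.0316 with 31 N. Hold a second, release, go to pad0's jar.

Call:
carry_out(targets=[[[0,0,0,0,0,0,0],[0,0,0,0,0,0,0],[0,0,0,0,0,0,0],[0,0,0,0,0,0,0],[0,0,0,0,0,0,0],[0,0,0,0,0,0,0],[0,0,0,0,0,0.004,0],[0,0,0,0,0,0.02,0],[0,0,0,0,0,0.07,0],[0,0,0,0,0,0.126,0]]])

```text
t: 36.2
ee_pos: [0.4616, 0.3423, 0.1554]
tcp_rot: [0.0, 0.125, 0.992, -0.0]
wrist_force: [0.2, 1.1, 0.0]
gripper_width: 0.0006
grip_force: 0.0
```

Call:
carry_out(targets=[[[0,0,-0.18,0.0086,-0.3526,0.1,0.072],[0,0,-0.36,0.0086,-0.3526,0.1,0.072],[0,0,-0.39,0.0086,-0.3526,0.1,0.072],[0,0,-0.39,0.0086,-0.3526,0.1,0.072],[0,0,-0.39,0.0086,-0.3526,0.1,0.072],[0,0,-0.39,0.0086,-0.3526,0.1,0.072],[0,0,-0.39,0.0086,-0.3526,0.1,0.072],[0,0,-0.39,0.0086,-0.3526,0.1,0.072],[0,0,-0.39,0.0086,-0.3526,0.1,0.072]]])

```text
t: 37.33
ee_pos: [0.4697, -0.0088, 0.2531]
tcp_rot: [-0.0, 0.314, 0.949, 0.0]
wrist_force: [-0.0, 0.8, 0.1]
gripper_width: 0.0721
grip_force: 0.0
```

```bash
python3 chk.py w8.png 0.065; python3 - <<'E'
from vision import *
f,T,s=frame('scene')
for c,a,m in blobs(masks(f['image'])['orange'],20): print('key scene',c,a)
E
```

```text
37.325 [ 0.4697 -0.0088  0.2531]
[0.4756 0.2559] 63.4 axis 157.8 326 0.34
[0.4647 0.1737] 5.1 axis 2.1 409 0.94
[0.4673 0.0812] 2.3 axis 0.5 330 0.96
[ 0.4699 -0.0088] -1.7 axis 180.0 284 0.96
key scene [237.8852459  173.26229508] 61
```

Jars unmoved, key back up. Move pad0's jar to the tray's far right slot.

Call:
carry_out(targets=[[[0,0,0,0,0.0005,-0.06,0.072],[0,0,0,0,0.0005,-0.12,0.072],[0,0,0,0,0.0005,-0.17,0.072],[0,0,0,0,0.0005,-0.2,0.072],[0,0,0,0,0.0005,-0.215,0.072],[0,0,0,0,0.0005,-0.215,0.072]]])

```text
t: 38.17
ee_pos: [0.4695, -0.0086, 0.0372]
tcp_rot: [-0.001, 0.314, 0.949, -0.0]
wrist_force: [-0.5, -0.8, 0.3]
gripper_width: 0.0716
grip_force: 0.0
```

Call:
carry_out(targets=[[[0,0,0,0,0,0,0.045],[0,0,0,0,0,0,0.045],[0,0,0,0,0,0,0.045],[0,0,0,0,0,0,0.045],[0,0,0,0,0,0.03,0.045],[0,0,0,0,0,0.08,0.045],[0,0,0,0,0,0.12,0.045],[0,0,0,0,0,0.12,0.045]]], squeeze=25)

```text
t: 39.17
ee_pos: [0.4709, -0.0096, 0.1604]
tcp_rot: [0.003, 0.314, 0.949, 0.0]
wrist_force: [0.2, -0.5, -1.2]
gripper_width: 0.0566
grip_force: 25.0
```

Call:
carry_out(targets=[[[0,0,0,0.02,-0.06,0,0.045],[0,0,0,0.03,-0.12,0,0.045],[0,0,0,0.04,-0.18,0,0.045],[0,0,0,0.08,-0.22,0,0.045],[0,0,0,0.12,-0.25,0,0.045],[0,0,0,0.1608,-0.2578,0,0.045],[0,0,0,0.1608,-0.2578,0,0.045],[0,0,0,0.1608,-0.2578,0,0.045],[0,0,0,0.1608,-0.2578,0,0.045]]])

```text
t: 40.3
ee_pos: [0.6299, -0.2668, 0.1579]
tcp_rot: [-0.0, 0.315, 0.949, 0.0]
wrist_force: [0.0, 0.2, -1.3]
gripper_width: 0.0566
grip_force: 25.0
```

```bash
python3 st.py w9.png
```

```text
40.3 [ 0.6299 -0.2668  0.1579] phi 53.3 0.056592300802265 [ 0.   0.2 -1.3]
jar [ 0.6756 -0.3008] ang -17.2 214 area ratio 2.7 [251 211] [385 300]
top [[191.0, 184.0, 0.516, 0.539], [256.0, 205.0, 0.456, 0.267]]
scene [[253.0, 181.0, 0.457, 0.255], [271.0, 192.0, 0.459, 0.17], [405.0, 202.0, 0.721, -0.211], [292.0, 204.0, 0.462, 0.077]]
```

View pics/w9.png

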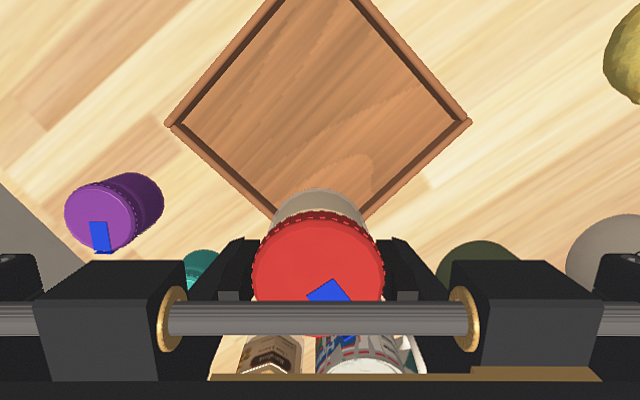

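Picture: the jar is over the tray's far corner; tray corners at (166,124) and (471,121), purple look-alike clear at (110,210). Recheck the tray centre from these corners.

```bash
python3 - <<'E'
from vision import *
f,T,s=frame('wrist')
a,b=[atz(f,T,p,.028)[:2] for p in [(166,124),(471,121)]];print(a,b,(a+b)/2,np.hypot(*(a-b)),np.degrees(np.arctan2(*(b-a)[::-1]))-45)
E
```

```text
[ 0.51029886 -0.33489766] [ 0.65957767 -0.13011666] [ 0.58493826 -0.23250716] 0.25341550022266485 8.909145410121859
```

Call:
carry_out(targets=[[[0,0,0,0.001,-0.001,-0.05,0.045],[0,0,0,0.001,-0.001,-0.09,0.045],[0,0,0,0.001,-0.001,-0.11,0.045],[0,0,0,0.001,-0.001,-0.1175,0.045],[0,0,0,0.001,-0.001,-0.1175,0.045],[0,0,0,0.001,-0.001,-0.1175,0.072],[0,0,0,0.001,-0.001,-0.1175,0.072],[0,0,0,0.001,-0.001,-0.09,0.072],[0,0,0,0.001,-0.001,-0.03,0.072],[0,0,0,0,0,0.02,0.072]]])

```text
t: 41.75
ee_pos: [0.6309, -0.2672, 0.1805]
tcp_rot: [0.001, 0.315, 0.949, -0.0]
wrist_force: [1.4, 0.2, 1.0]
gripper_width: 0.0721
grip_force: 0.0
```

Call:
carry_out(targets=[[[0,0,0,-0.06,0.02,0.05,0.072],[0,0,0,-0.12,0.05,0.05,0.072],[0,0,0,-0.15,0.1,0.05,0.072],[0,0,0,-0.1633,0.16,0.05,0.072],[0,0,0,-0.1633,0.22,0.05,0.072],[0,0,0,-0.1633,0.28,0.05,0.072],[0,0,0,-0.1633,0.3486,0.05,0.072],[0,0,0,-0.1633,0.3486,0.05,0.072],[0,0,0,-0.1633,0.3486,0.05,0.072]]])

```text
t: 42.88
ee_pos: [0.4675, 0.0816, 0.2283]
tcp_rot: [0.0, 0.314, 0.949, -0.0]
wrist_force: [-0.5, 0.6, 0.4]
gripper_width: 0.072
grip_force: 0.0
```

```bash
python3 chk.py w10.png 0.065; python3 st.py | tail -2
```

```text
42.875 [0.4675 0.0816 0.2283]
[0.4629 0.2663] 3.0 axis 0.9 481 0.94
[0.4645 0.1737] 3.6 axis 2.0 387 0.97
[0.4674 0.0817] -0.5 axis 0.6 329 0.96
key [547.02081665  14.0296237 ] 1249 [0.471  0.3363 0.046 ]
top [[396.0, 181.0, 0.628, -0.266], [191.0, 184.0, 0.516, 0.541]]
scene [[252.0, 180.0, 0.458, 0.262], [271.0, 192.0, 0.459, 0.17], [292.0, 204.0, 0.462, 0.077], [404.0, 227.0, 0.628, -0.27]]
```

Call:
carry_out(targets=[[[0,0,0,0,0,-0.06,0.072],[0,0,0,0,0,-0.12,0.072],[0,0,0,0,0,-0.16,0.072],[0,0,0,0,0,-0.18,0.072],[0,0,0,0,0,-0.19,0.072],[0,0,0,0,0,-0.19,0.072]]])

```text
t: 43.82
ee_pos: [0.4676, 0.0809, 0.038]
tcp_rot: [-0.0, 0.315, 0.949, -0.0]
wrist_force: [-0.3, 1.3, 0.6]
gripper_width: 0.072
grip_force: 0.0
```

Call:
carry_out(targets=[[[0,0,0,0,0,0,0.045],[0,0,0,0,0,0,0.045],[0,0,0,0,0,0,0.045],[0,0,0,0,0,0,0.045],[0,0,0,0,0,0.03,0.045],[0,0,0,0,0,0.08,0.045],[0,0,0,0,0,0.12,0.045],[0,0,0,0,0,0.12,0.045]]], squeeze=25)

```text
t: 44.82
ee_pos: [0.4684, 0.0815, 0.1603]
tcp_rot: [0.003, 0.314, 0.949, 0.001]
wrist_force: [0.1, -0.5, -2.9]
gripper_width: 0.0568
grip_force: 25.0
```

Call:
carry_out(targets=[[[0,0,0,0.01,-0.06,0,0.045],[0,0,0,0.02,-0.12,0,0.045],[0,0,0,0.04,-0.18,0,0.045],[0,0,0,0.0694,-0.23,0,0.045],[0,0,0,0.0694,-0.2782,0,0.045],[0,0,0,0.0694,-0.2782,0,0.045],[0,0,0,0.0694,-0.2782,0,0.045],[0,0,0,0.0694,-0.2782,0,0.045]]])

```text
t: 45.82
ee_pos: [0.5366, -0.1953, 0.1577]
tcp_rot: [-0.0, 0.314, 0.949, 0.0]
wrist_force: [-0.0, -0.1, -1.6]
gripper_width: 0.0562
grip_force: 25.0
```

Call:
carry_out(targets=[[[0,0,0,0,0,-0.05,0.045],[0,0,0,0,0,-0.09,0.045],[0,0,0,0,0,-0.11,0.045],[0,0,0,0,0,-0.1175,0.045],[0,0,0,0,0,-0.1175,0.045],[0,0,0,0,0,-0.1175,0.072],[0,0,0,0,0,-0.1175,0.072],[0,0,0,0,0,-0.09,0.072],[0,0,0,0,0,-0.03,0.072],[0,0,0,0,0,0.02,0.072]]])

```text
t: 47.08
ee_pos: [0.5369, -0.1967, 0.1804]
tcp_rot: [0.001, 0.314, 0.949, -0.0]
wrist_force: [0.9, 0.3, -0.2]
gripper_width: 0.0716
grip_force: 0.0
```

```bash
python3 st.py
```

```text
47.08 [ 0.5369 -0.1967  0.1804] phi 53.3 0.07156139060004267 [ 0.9  0.3 -0.2]
jar [ 0.5383 -0.1967] ang -0.1 454 area ratio 1.02 [284 157] [352 223]
top [[191.0, 184.0, 0.516, 0.539], [377.0, 200.0, 0.532, -0.193], [256.0, 205.0, 0.456, 0.267]]
scene [[271.0, 192.0, 0.46, 0.171], [404.0, 227.0, 0.628, -0.27], [369.0, 233.0, 0.534, -0.197]]
```

Call:
carry_out(targets=[[[0,0,-0.18,-0.03,0.02,0.05,0.072],[0,0,-0.36,-0.06,0.06,0.05,0.072],[0,0,-0.54,-0.0725,0.12,0.05,0.072],[0,0,-0.72,-0.0725,0.18,0.05,0.072],[0,0,-0.9,-0.0725,0.24,0.05,0.072],[0,0,-1.08,-0.0725,0.3703,0.05,0.072],[0,0,-1.26,-0.0725,0.3703,0.05,0.072],[0,0,-1.44,-0.0725,0.3703,0.05,0.072],[0,0,-1.576,-0.0725,0.3703,0.05,0.072],[0,0,-1.576,-0.0725,0.3703,0.05,0.072]]])

```text
t: 48.48
ee_pos: [0.4639, 0.1738, 0.2269]
tcp_rot: [-0.0, 0.894, 0.447, -0.001]
wrist_force: [-0.1, -0.2, -0.9]
gripper_width: 0.0721
grip_force: 0.0
```

```bash
python3 chk.py w11.png 0.065; python3 st.py | tail -2
```

```text
48.475 [0.4639 0.1738 0.2269]
[0.4633 0.2661] 3.2 axis 1.1 433 0.97
[0.4652 0.1744] 0.2 axis 2.0 345 0.95
key [205.82608696  26.88571429] 805 [0.4645 0.3454 0.046 ]
top [[396.0, 181.0, 0.628, -0.266], [191.0, 184.0, 0.516, 0.539], [377.0, 200.0, 0.532, -0.193]]
scene [[271.0, 192.0, 0.459, 0.17], [404.0, 227.0, 0.628, -0.27], [369.0, 233.0, 0.534, -0.197]]
```

Call:
carry_out(targets=[[[0,0,0,0,0,-0.06,0.072],[0,0,0,0,0,-0.12,0.072],[0,0,0,0,0,-0.16,0.072],[0,0,0,0,0,-0.18,0.072],[0,0,0,0,0,-0.19,0.072],[0,0,0,0,0,-0.19,0.072]]])

```text
t: 49.42
ee_pos: [0.4645, 0.1734, 0.038]
tcp_rot: [-0.0, 0.895, 0.447, -0.0]
wrist_force: [-0.9, 0.2, 0.4]
gripper_width: 0.0718
grip_force: 0.0
```

Call:
carry_out(targets=[[[0,0,0,0,0,0,0.045],[0,0,0,0,0,0,0.045],[0,0,0,0,0,0,0.045],[0,0,0,0,0,0,0.045],[0,0,0,0,0,0.03,0.045],[0,0,0,0,0,0.08,0.045],[0,0,0,0,0,0.12,0.045],[0,0,0,0,0,0.12,0.045]]], squeeze=25)

```text
t: 50.42
ee_pos: [0.4653, 0.1738, 0.1604]
tcp_rot: [0.001, 0.895, 0.447, 0.003]
wrist_force: [-0.4, 0.4, -2.2]
gripper_width: 0.0568
grip_force: 25.0
```

Call:
carry_out(targets=[[[0,0,0,0.01,-0.06,0,0.045],[0,0,0,0.015,-0.12,0,0.045],[0,0,0,0.02,-0.18,0,0.045],[0,0,0,0.02,-0.24,0,0.045],[0,0,0,0.03,-0.3,0,0.045],[0,0,0,0.07,-0.34,0,0.045],[0,0,0,0.12,-0.3586,0,0.045],[0,0,0,0.1555,-0.3586,0,0.045],[0,0,0,0.1555,-0.3586,0,0.045],[0,0,0,0.1555,-0.3586,0,0.045]]])

```text
t: 51.68
ee_pos: [0.6188, -0.1846, 0.1566]
tcp_rot: [-0.001, 0.895, 0.447, -0.001]
wrist_force: [-0.3, 0.4, -1.6]
gripper_width: 0.0562
grip_force: 25.0
```

```bash
python3 st.py w12.png
```

```text
51.67 [ 0.6188 -0.1846  0.1566] phi -36.9 0.05620308941639591 [-0.3  0.4 -1.6]
jar [ 0.5873 -0.2295] ang -64.1 1221 area ratio 3.9 [213 210] [428 300]
top [[396.0, 181.0, 0.628, -0.266], [191.0, 184.0, 0.516, 0.538], [377.0, 200.0, 0.532, -0.193], [256.0, 205.0, 0.456, 0.267]]
scene [[386.0, 193.0, 0.717, -0.136], [404.0, 227.0, 0.628, -0.27], [369.0, 233.0, 0.534, -0.197]]
```

View pics/w12.png

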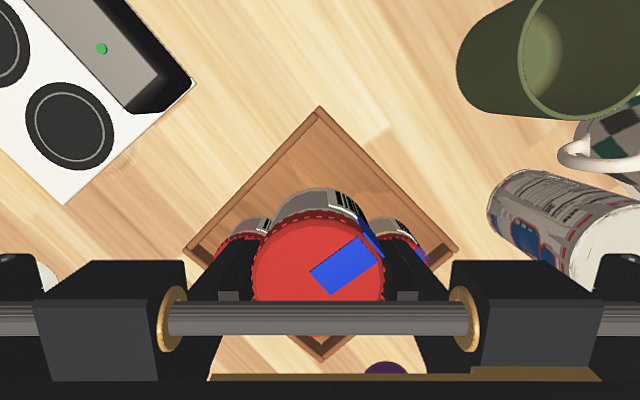

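Picture: jar over the last far slot between the two placed jars at (245,235) and (400,240). The mug and can are at right; check that the gripper body clears them.

```bash
python3 - <<'E'
from vision import *
f,T,s=frame('top')
for p in [(379,131),(379,145),(369,140),(391,140),(411,145),(402,150),(404,160),(412,165)]: print(p,atz(f,T,p,.1)[:2].round(3),atz(f,T,p,.0)[:2].round(3))
g,Tw,s=frame('wrist')
# body corners at place height, footprint on wrist image
Rm=rot(s);c=s['ee_pos'];print([ (c+Rm@np.array([a*.0375,b*.0935,-.064])).round(3)[:2].tolist() for a in(-1,1) for b in(-1,1)])
cv2.imwrite('pics/crop1.png',cv2.cvtColor(cv2.resize(f['image'][110:240,330:460],None,fx=4,fy=4,interpolation=cv2.INTER_CUBIC),cv2.COLOR_RGB2BGR))
E
```

```text
(379, 131) [ 0.831 -0.182] [ 0.906 -0.193]
(379, 145) [ 0.762 -0.185] [ 0.832 -0.196]
(369, 140) [ 0.781 -0.143] [ 0.852 -0.152]
(391, 140) [ 0.792 -0.232] [ 0.864 -0.247]
(411, 145) [ 0.778 -0.314] [ 0.849 -0.334]
(402, 150) [ 0.749 -0.278] [ 0.818 -0.296]
(404, 160) [ 0.702 -0.287] [ 0.768 -0.305]
(412, 165) [ 0.683 -0.319] [ 0.747 -0.34 ]
[[0.522, -0.159], [0.671, -0.271], [0.567, -0.099], [0.716, -0.211]]
```

View pics/crop1.png

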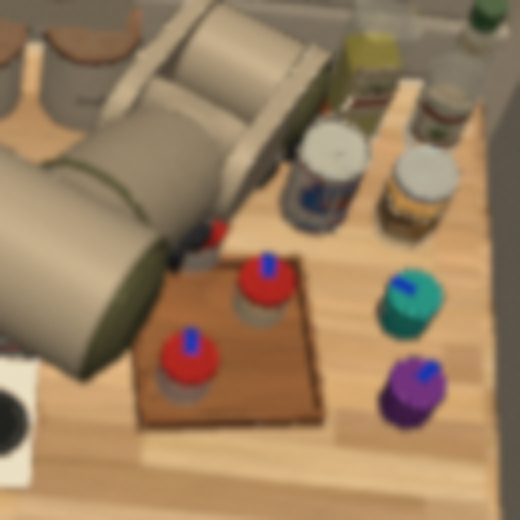

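Picture: can's near base at about (0.74, -0.325), clear of the gripper. Two jars upright in the tray. Place this one, fetch the last from pad3.

Call:
carry_out(targets=[[[0,0,0,0,0,-0.05,0.045],[0,0,0,0,0,-0.09,0.045],[0,0,0,0,0,-0.11,0.045],[0,0,0,0,0,-0.1175,0.045],[0,0,0,0,0,-0.1175,0.045],[0,0,0,0,0,-0.1175,0.072],[0,0,0,0,0,-0.1175,0.072],[0,0,0,0,0,-0.09,0.072],[0,0,0,0,0,-0.03,0.072],[0,0,0,0,0,0.02,0.072]]])

```text
t: 53.18
ee_pos: [0.62, -0.1851, 0.1806]
tcp_rot: [0.001, 0.895, 0.447, 0.0]
wrist_force: [-0.1, 0.6, 0.6]
gripper_width: 0.072
grip_force: 0.0
```

Call:
carry_out(targets=[[[0,0,0,-0.06,0.0,0.05,0.072],[0,0,0,-0.12,0.0,0.05,0.072],[0,0,0,-0.15,0.05,0.05,0.072],[0,0,0,-0.1569,0.11,0.05,0.072],[0,0,0,-0.1569,0.17,0.05,0.072],[0,0,0,-0.1569,0.23,0.05,0.072],[0,0,0,-0.1569,0.29,0.05,0.072],[0,0,0,-0.1569,0.35,0.05,0.072],[0,0,0,-0.1569,0.41,0.05,0.072],[0,0,0,-0.1569,0.451,0.05,0.072]]])

```text
t: 54.42
ee_pos: [0.4625, 0.2685, 0.2285]
tcp_rot: [0.0, 0.894, 0.447, 0.001]
wrist_force: [0.7, -1.2, -0.0]
gripper_width: 0.0719
grip_force: 0.0
```

```bash
python3 chk.py w13.png 0.065; python3 st.py | tail -2
```

```text
54.425 [0.4625 0.2685 0.2285]
[0.4633 0.2668] -0.7 axis 1.0 339 0.95
key [273.21306818 114.42897727] 352 [0.4638 0.3438 0.046 ]
top [[375.0, 181.0, 0.616, -0.183], [396.0, 181.0, 0.628, -0.266], [191.0, 184.0, 0.516, 0.539], [377.0, 200.0, 0.532, -0.193]]
scene [[252.0, 180.0, 0.458, 0.262], [381.0, 216.0, 0.617, -0.187], [404.0, 227.0, 0.628, -0.27], [369.0, 233.0, 0.533, -0.197]]
```

Call:
carry_out(targets=[[[0,0,0,0,0,-0.06,0.072],[0,0,0,0,0,-0.12,0.072],[0,0,0,0,0,-0.16,0.072],[0,0,0,0,0,-0.18,0.072],[0,0,0,0,0,-0.19,0.072],[0,0,0,0,0,-0.19,0.072]]])

```text
t: 55.38
ee_pos: [0.4632, 0.2654, 0.0382]
tcp_rot: [0.0, 0.895, 0.446, -0.0]
wrist_force: [-0.1, 1.0, -0.5]
gripper_width: 0.072
grip_force: 0.0
```

Call:
carry_out(targets=[[[0,0,0,0,0,0,0.045],[0,0,0,0,0,0,0.045],[0,0,0,0,0,0,0.045],[0,0,0,0,0,0,0.045],[0,0,0,0,0,0.03,0.045],[0,0,0,0,0,0.08,0.045],[0,0,0,0,0,0.12,0.045],[0,0,0,0,0,0.12,0.045]]], squeeze=25)

```text
t: 56.38
ee_pos: [0.4638, 0.2664, 0.1604]
tcp_rot: [0.0, 0.895, 0.447, 0.003]
wrist_force: [0.1, -0.7, -2.7]
gripper_width: 0.0563
grip_force: 25.0
```

Call:
carry_out(targets=[[[0,0,0,0,-0.06,0,0.045],[0,0,0,0,-0.12,0,0.045],[0,0,0,0,-0.18,0,0.045],[0,0,0,0.01,-0.24,0,0.045],[0,0,0,0.01,-0.3,0,0.045],[0,0,0,0.02,-0.36,0,0.045],[0,0,0,0.02,-0.42,0,0.045],[0,0,0,0.02,-0.48,0,0.045],[0,0,0,0.03,-0.53,0,0.045],[0,0,0,0.03,-0.5457,0,0.045]]])

```text
t: 57.62
ee_pos: [0.4924, -0.2818, 0.1557]
tcp_rot: [-0.001, 0.895, 0.445, -0.001]
wrist_force: [-0.4, 0.4, -2.2]
gripper_width: 0.0565
grip_force: 25.0
```

Call:
carry_out(targets=[[[0,0,0,0.03,0,0,0.045],[0,0,0,0.0554,0,0,0.045],[0,0,0,0.0554,0,0,0.045],[0,0,0,0.0554,0,0,0.045]]])

```text
t: 58.12
ee_pos: [0.5475, -0.2788, 0.1571]
tcp_rot: [-0.001, 0.895, 0.447, -0.001]
wrist_force: [-1.1, -0.3, -1.2]
gripper_width: 0.0564
grip_force: 25.0
```

```bash
python3 st.py
```

```text
58.12 [ 0.5475 -0.2788  0.1571] phi -36.9 0.05638402734962547 [-1.1 -0.3 -1.2]
jar [ 0.6181 -0.1872] ang 13.7 809 area ratio 0.91 [278   0] [364  77]
jar [ 0.5359 -0.1953] ang 14.9 72 area ratio 1.04 [198  78] [278 160]
jar [ 0.6332 -0.2692] ang -1.4 717 area ratio 1.04 [363  79] [445 161]
jar [ 0.5139 -0.3242] ang -62.2 1119 area ratio 2.75 [251 211] [385 300]
top [[191.0, 184.0, 0.516, 0.539]]
scene [[399.0, 221.0, 0.637, -0.243], [410.0, 228.0, 0.633, -0.286], [369.0, 233.0, 0.533, -0.197]]
```

Place the last jar, rise straight up and draw back, then verify.

Call:
carry_out(targets=[[[0,0,0,0,0,-0.05,0.045],[0,0,0,0,0,-0.09,0.045],[0,0,0,0,0,-0.11,0.045],[0,0,0,0,0,-0.1175,0.045],[0,0,0,0,0,-0.1175,0.045],[0,0,0,0,0,-0.1175,0.072],[0,0,0,0,0,-0.1175,0.072],[0,0,0,0,0,-0.09,0.072],[0,0,0,0,0,-0.03,0.072],[0,0,0,0,0,0.02,0.072]]])

```text
t: 59.52
ee_pos: [0.5484, -0.2798, 0.1805]
tcp_rot: [0.001, 0.895, 0.447, 0.0]
wrist_force: [-0.0, -0.2, 0.1]
gripper_width: 0.072
grip_force: 0.0
```

Call:
carry_out(targets=[[[0,0,0,-0.03,0.02,0.06,0.072],[0,0,0,-0.08,0.06,0.1,0.072],[0,0,0,-0.12,0.12,0.1,0.072],[0,0,0,-0.12,0.18,0.1,0.072],[0,0,0,-0.12,0.24,0.1,0.072],[0,0,0,-0.12,0.3,0.1,0.072],[0,0,0,-0.12,0.3,0.1,0.072],[0,0,0,-0.12,0.3,0.1,0.072],[0,0,0,-0.12,0.3,0.1,0.072]]])

```text
t: 60.65
ee_pos: [0.4286, 0.019, 0.278]
tcp_rot: [0.0, 0.895, 0.446, -0.0]
wrist_force: [0.6, 0.2, -0.5]
gripper_width: 0.0718
grip_force: 0.0
```

```bash
python3 st.py; python3 - <<'E'
from vision import *
f,T,s=frame('scene')
cv2.imwrite('pics/crop2.png',cv2.cvtColor(cv2.resize(f['image'][120:350,190:460],None,fx=2.6,fy=2.6,interpolation=cv2.INTER_CUBIC),cv2.COLOR_RGB2BGR))
for l in ['lemon','tomato']: print(l,[(np.round(d['location'],3).tolist(),round(d['conf'],2)) for d in env.spot_in(f,l)])
for c,a,m in blobs(masks(f['image'])['orange'],20): print('key scene',c,a)
E
```

```text
60.65 [0.4286 0.019  0.278 ] phi -37.0 0.07179270614452907 [ 0.6  0.2 -0.5]
jar [ 0.6233 -0.1897] ang 0.6 254 area ratio 0.95 [525 184] [582 231]
jar [ 0.5393 -0.1968] ang -17.9 216 area ratio 0.79 [469 231] [520 271]
jar [ 0.6372 -0.2704] ang -16.3 216 area ratio 0.76 [564 231] [620 272]
top [[375.0, 181.0, 0.616, -0.182], [396.0, 181.0, 0.628, -0.266], [191.0, 184.0, 0.515, 0.539], [377.0, 200.0, 0.532, -0.192], [399.0, 200.0, 0.544, -0.278]]
scene [[381.0, 216.0, 0.617, -0.187], [404.0, 227.0, 0.628, -0.27], [369.0, 233.0, 0.534, -0.197], [393.0, 244.0, 0.545, -0.282]]
lemon [([0.685, 0.002, 0.044], 0.55), ([0.553, -0.237, 0.006], 0.28)]
tomato [([0.526, 0.537, 0.048], 0.79)]
key scene [237.9516129  173.29032258] 62
```

View pics/crop2.png

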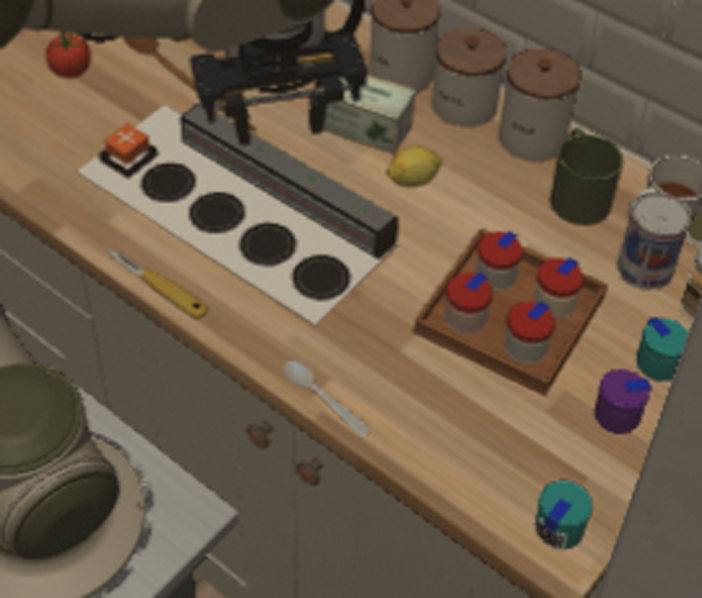

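The picture shows four red jars upright in the tray at (500,255), (560,285), (470,300) and (530,330). The key is up at (127,142), and the lemon and tomato haven't moved. Handing in.

```bash
python3 -c "
from bench import env
print(env.close_job())"
```

```text
the job is handed in; nothing more can be done
None
```

I stood all four jars on the pads with codes within about 3° of facing the scanner, held the key fully down for about a second, then stood them upright in the tray; the key is back up, the tomato and lemon were not moved, and the job is handed in at about 61 s (no verdict was returned).

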